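Clear the screw basket and open the drive cage

ROBOT

A 6-joint arm with a two-finger parallel gripper is mounted at the origin on the work surface. World frame = base frame: x ahead of the robot, y to its left, z up, the work surface at z = 0. Lengths are in m, angles in rad, forces in N, time in s.
With the tool pointing down it reaches from about 0.25 to 0.725 m from the base axis. Payload 4 kg.
Tool frame: the origin (TCP) lies where the fingers leave the gripper's body, on its centre line; the fingertips stand 73 mm ahead of it and the grasp point (between the pads) lies 54 mm ahead of it (bot.tip_reach is the z of the fingertips in the tool frame, in m); z points along the fingers, x is the direction in which the jaws open and shut, and the axes are right-handed (so a half turn about z gives the same grasp; the last joint's range is limited). The gripper opens to 85 mm and grips with 20 to 120 N. Pads are 22 mm wide; open, the fingers measure 114 mm over their backs; the gripper's body (76 mm by 85 mm) begins 54 mm behind the grasp point. The pads swing forward as they close: fully open they stand 13 mm farther back than shut.
Start: joints at [1.105, 0.241, 0.005, 1.335, 0, 1.571], TCP at [0.225, 0.447, 0.304] pointing down, gripper open.
Joint ranges: [-2.72, 2.72], [-1.05, 1.87], [-1.09, 1.28], [-1.99, 2.15], [-1.42, 1.44], [-3.14, 3.14]. Speed limits (rad/s): [2.79, 2.79, 3.14, 3.14, 3.14, 3.14].

INTERFACE

Orientations are given as a unit quaternion [x, y, z, w].
In Python, from workcell import bot, vision, job_done gives the robot as it stands.
- The arm moves only by the tool drive_tool, never from a script. Its argument "steps" is one flat list of numbers, 7 for each row, row after row: the shift along the tool's x, y, z in m, then the turn, a rotation vector about the tool's x, y, z in degrees, then the closure, from -1 (fully open) to 1 (shut). A call has 1 to 8 rows; each row shifts and turns the commanded pose from where the row before left it, along the tool's axes as they then stand; what a row does not reach is not made up. A row lasts 1/12 s, in which the tool goes at most 41.7 mm and 7.16 degrees, less where a joint would pass 70% of its speed; a pose out of reach is approached as far as the arm can. A call is refused whole if a number of a shift passes 0.0417 or a number of a turn 7.16, either way. A call with a gripper value outside its range is refused whole. The fingers move at their own pace and stop on an object; the grip force is fixed at half the most. Time passes only in rows, so rows that do not move let the fingers close. It gives the time, the measured TCP pose, the force and the opening at its end, in the units of the state.
- bot.get_obs(): the state, without advancing time (a new reading comes with each control period).
- vision.camera(name): name is "scene" or "top" or "wrist"; returns (picture, depth): 384x512x3 uint8, red, green, blue; 384x512 float32, m along the optical axis (not along the pixel's ray), 0 where there is no reading.
- vision.camera_model(name): a dict with "mtx" (3x3 intrinsics, pixels), "D" ([k1, k2, p1, p2, k3] as OpenCV has them; the pictures are not rectified), "rvec" (rotation vector, rad) and "tvec" (3), from world to camera coordinates, as OpenCV has them. Camera axes: x right, y down, z forward; pixel columns grow to the right and rows downward; lengths in m; the calibration is good to about 2 mm. A picture is of the moment at which its call begins: read the wrist's pose just before it. camera_model takes no time and is no camera call; for the wrist camera it gives the pose at the moment of the call.
- job_done(): hands the job in, once; it reports no verdict.
The state is a dict: "clock": time; "joint_pos": joint angles; "joint_vel": joint speeds; "tau": joint torques, N m; "eef_pos": TCP position; "tool_rot": TCP orientation; "ft_force": force on the tool from outside, world axes, zero at the start; "ft_torque": the same for the moment, N m; "grip_width": finger opening in m.
Only numpy, scipy, OpenCV 4.12 (cv2) and the standard library are available. Lean on these libraries where they do the work, as an engineer would, in place of code of your own. Each camera call takes 0.05 s, during which the arm holds its last target.

TASK

Hang the screw basket that stands on the drive cage of the open computer by its handle on the bench hook, and let go of it there. Then pull the cage's spring latch sideways by its ball knob, swing the cage up off its ball stud by about 35 degrees, and finish while still holding it raised. Keep the basket upright and leave the other things on the bench where they are.

Things in the scene. Friction and masses are not known exactly. Their poses are not given: they have to be found in the camera images.
- chassis: open slim computer chassis lying flat, fixed to the bench, sheet steel, 300 (x) x 270 (y) mm, walls 70 high (the black front at -x is 48 high). Origin: centre of its underside on the bench. x points away from the black front, y to the left seen from the front, z up. The drive cage occupies x -50..80, y -13..103, its flat top at z 75 when shut; the power supply block x 5..135, y -128..-28, top at z 85. Everything else in it is lower than 75, except the latch knob.
- cage (a joint): swing angle of the drive cage (aluminium box 130 x 115 x 58 mm, about 0.5 kg, with a 44 mm wide tongue at its front end that sits as a coupler over a steel ball stud of 22 mm diameter): 0 shut, grows as the front end (towards the black front) swings up, stop at 1.2 rad. While the latch is in, it cannot rise more than about 0.02 rad. Nothing keeps it up: it falls shut when let go
- hinge (a point): middle of the cage's hinge line, at chassis (85, 45, 35) mm; the line runs along the chassis's y
- latch (a joint): travel of the spring latch, which rides on the cage's tongue: 0 = in (a plate sits under the ball and locks the cage down), grows as it is pulled along the chassis's +y, stop at 0.014 m; the ball is free beyond about 0.008 m. The spring pushes it back in with 5 N at 0, 8.5 N at the stop. Once the cage is up it may spring back
- knob (a point): centre of the latch's black ball knob, 24 mm diameter, on a 10 mm stem that stands 20 mm clear above the latch's strip; shut, it is at chassis (-95, 45, 105) mm, 180 mm in front of the hinge line and 70 mm above it. It moves with latch and cage. The knob is the handle for both pulling and lifting
- basket: open steel basket for screws, 64 (x) x 100 (y) x 42 mm high, about 0.2 kg, with a rigid handle: two uprights at y = +-52 mm and a straight square bar along y between them, 10 mm wide (x), 8 mm high, its centre 110 mm above the origin. Clear window under the bar: 64 mm high, 100 mm wide. Origin: centre of its underside, z up. It starts standing on the cage
- bail (a point): centre of the basket's handle bar
- hook: steel hook stand fixed to the bench: round foot 100 mm across, 12 high, post 16 mm diameter and 210 high at the origin (on the bench), and a level hook arm, 8 mm diameter, that runs from the post along the stand's own -x at height 190, with an upturned tip that ends 114 mm from the post with its top at 216
- hook_arm (a point): point on the axis of the level hook arm, 60 mm in front of the post, height 190 mm: a good place for the handle bar
- jar: white screw-top jar 42 mm diameter, 55 high, standing on the power supply block; a bystander; leave it alone
- drive: bare hard drive 101 x 147 x 26 mm lying behind the hook's foot; a bystander; leave it alone
- screwdriver: screwdriver lying on the bench at the right; a bystander; leave it alone
- mug: white mug 80 mm diameter, 95 high, at the left; a bystander; leave it alone
- discs: disc spindle 130 mm diameter, 55 high, at the left; a bystander; leave it alone
- mouse: computer mouse 105 x 60 x 32 mm at the right; a bystander; leave it alone
Not all that is in view belongs to the job. Leave any purple or red look-alike of the basket alone.

How it is judged:
On the way, in this order (a step that is already met when the one before it is completed fails the run):
1. the basket hangs by its handle on the hook, let go (x of bail in the frame of hook between -0.112 and -0.01 m and horizontal distance between bail and hook_arm below 0.06 m and y of bail in the frame of hook between -0.035 and 0.035 m and height (world z) of bail between 0.185 and 0.23 m and contact force between basket and hook above 0.7 N and contact force between basket and the arm below 0.1 N and contact force between basket and the fingers below 0.1 N and angle between basket's own z axis and vertical below 0.5 rad and linear speed of basket below 0.2 m/s), for 0.3 s.
2. the latch is pulled sideways while the cage is still down (value of joint latch above 0.008 m and value of joint cage below 0.1 rad), for 0.05 s.
3. the cage is swung up off the ball (value of joint cage above 0.5 rad), for 0.2 s.
At the end, for the whole second after the job is handed in: Basket hangs untouched on the hook arm (bar centre within 35 mm sideways of it, 185 to 230 mm high, tilt under 0.5 rad); cage held above 0.5 rad (29 degrees), slower than 0.1 rad/s, over 1 N between fingers and cage or latch, no loose thing touching the cage (x of bail in the frame of hook between -0.112 and -0.01 m and horizontal distance between bail and hook_arm below 0.06 m and y of bail in the frame of hook between -0.035 and 0.035 m and height (world z) of bail between 0.185 and 0.23 m and contact force between basket and hook above 0.7 N and contact force between basket and the arm below 0.1 N and contact force between basket and the fingers below 0.1 N and angle between basket's own z axis and vertical below 0.5 rad and value of joint cage above 0.5 rad and velocity of joint cage between -0.1 and 0.1 rad/s and contact force between cage and the fingers above 1 N and contact force between cage and basket below 0.1 N and contact force between cage and jar below 0.1 N and contact force between cage and drive below 0.1 N and contact force between cage and screwdriver below 0.1 N and contact force between cage and mug below 0.1 N and contact force between cage and discs below 0.1 N and contact force between cage and mouse below 0.1 N); the arm keeps its last pose, push and grip.
It fails at once if the basket tips over (more than 0.8 rad) (angle between basket's own z axis and vertical above 0.8 rad).
It fails at once if a bystander is moved more than 30 mm (distance of any of jar, drive, screwdriver, mug, discs, mouse from where it was at the start of the episode above 0.03 m).
It also fails if it takes over 70 s, if anything falls off the work surface, if the arm or the gripper's body presses on something with over 40 N, if the wrist force passes 120 N, or if a joint passes its speed limit or range.

## Working session

There is one attempt and no reset: what is moved stays moved. The work goes in short steps, Python scripts to look and compute and a tool call to move; the robot and the scene stay as the last step left them, time stands still between calls to the robot, and variables do not carry over. Pictures are saved under pics/ and viewed, and the job is handed in when it is done.

Besides the shell and the picture viewer there is one more tool, called after ">>>" as name(argument=value, ...) on one line, values as JSON. drive_tool: Moves the arm, as the interface text tells. Its arguments: {"type":"object","properties":{"steps":{"type":"array"}},"required":["steps"]}

```bash
mkdir -p pics; ls; cat > h.py <<'E'
import numpy as np, cv2, pickle
from workcell import bot, vision, job_done
def snap(name,tag):
    p,d=vision.camera(name); m=vision.camera_model(name)
    cv2.imwrite(f'pics/{tag}.png',p[:,:,::-1]); pickle.dump((p,d,m),open(f'pics/{tag}.pkl','wb'))
def load(tag): return pickle.load(open(f'pics/{tag}.pkl','rb'))
def xyz(tag):
    p,d,m=load(tag)
    h,w=d.shape
    u,v=np.meshgrid(np.arange(w),np.arange(h))
    pts=np.stack([u,v],-1).reshape(-1,1,2).astype(np.float64)
    n=cv2.undistortPoints(pts,np.array(m['mtx']),np.array(m['D'])).reshape(h,w,2)
    c=np.dstack([n*d[...,None],d])
    R=cv2.Rodrigues(np.array(m['rvec'],float))[0]
    W=(c-np.array(m['tvec']).reshape(3))@R
    W[d==0]=np.nan
    return W
def crop(tag,x0,y0,x1,y1,s,out):
    p=load(tag)[0]
    cv2.imwrite(f'pics/{out}.png',cv2.resize(p[y0:y1,x0:x1,::-1],None,fx=s,fy=s,interpolation=cv2.INTER_CUBIC))
E
python3 - <<'E'
from h import *
o=bot.get_obs(); print(o)
snap('scene','s0');snap('top','t0')
E
```

```text
pics
{'clock': 0.0, 'joint_pos': array([ 1.10498854e+00,  2.41406424e-01,  3.76346830e-03,  1.33522613e+00,
       -1.50292260e-05,  1.57080842e+00]), 'joint_vel': array([ 0.00131923,  0.00112604,  0.00021669,  0.00028872,  0.00049688,
       -0.00035566]), 'tau': array([ 9.27986148e-04, -3.72320116e+01,  2.52406722e+01,  1.71904225e-02,
        1.68148590e-04,  8.62006519e-07]), 'eef_pos': array([0.22436287, 0.44630511, 0.30303107]), 'tool_rot': array([ 8.51220863e-01,  5.24806601e-01, -8.78239955e-04,  5.50307542e-04]), 'ft_force': array([ 0.38028741,  0.30050074, -0.23844875]), 'ft_torque': array([-0.00457157, -0.08448766, -0.0259945 ]), 'grip_width': 0.08544792502855951}
```

View pics/s0.png

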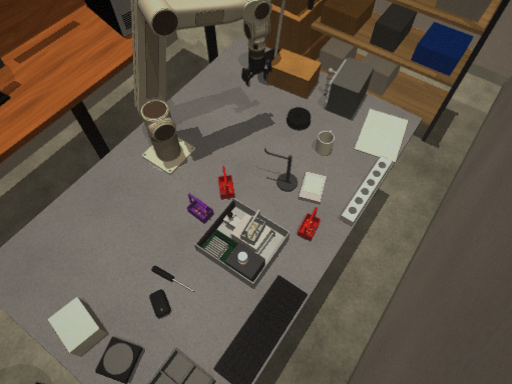

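View pics/t0.png

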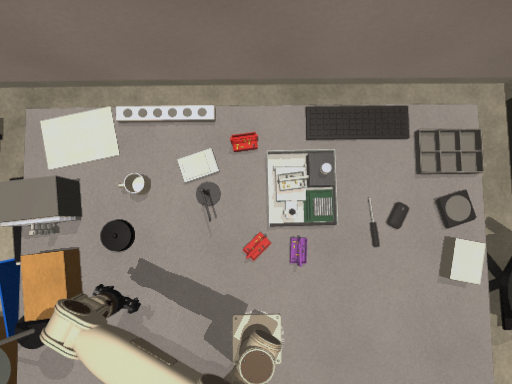

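```bash
python3 - <<'E'
from h import *
crop('t0',180,130,350,270,4.5,'t0c')
crop('s0',180,140,330,290,4,'s0c')
W=xyz('t0')
for uv in [(258,340),(290,180),(268,152),(335,152),(336,224),(269,224),(208,193),(240,200)]: print(uv,W[uv[1],uv[0]].round(3))
E
```

```text
(258, 340) [ 0.079 -0.007  0.285]
(290, 180) [ 0.627 -0.141  0.071]
(268, 152) [ 0.744 -0.057  0.041]
(335, 152) [ 0.749 -0.337 -0.002]
(336, 224) [ 0.451 -0.323  0.043]
(269, 224) [ 0.455 -0.055  0.07 ]
(208, 193) [0.58  0.183 0.061]
(240, 200) [0.555 0.06  0.001]
```

View pics/t0c.png

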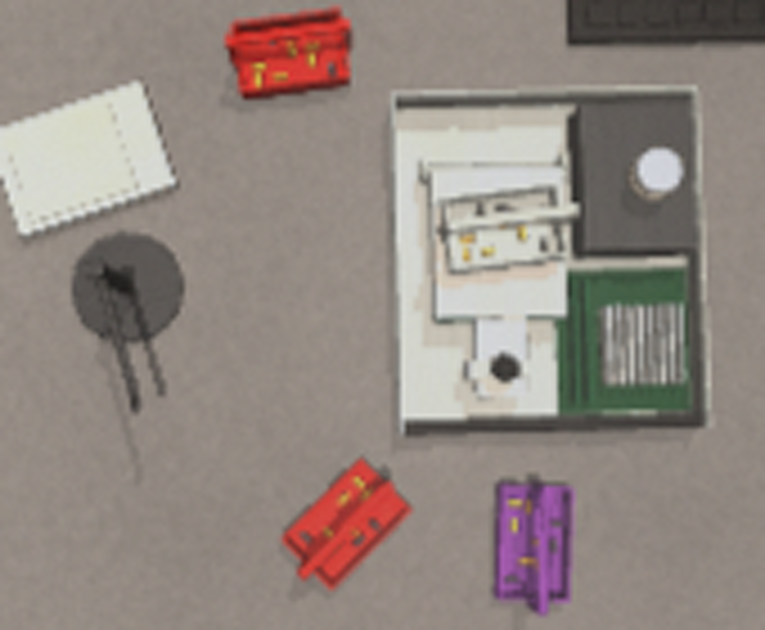

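View pics/s0c.png

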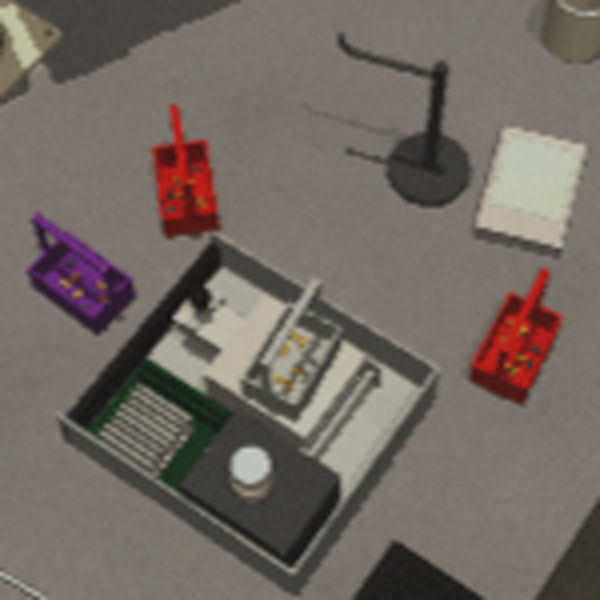

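```bash
cat >> h.py <<'E'
def ray(tag,u,v,z):
    m=load(tag)[2]
    n=cv2.undistortPoints(np.array([[[u,v]]],float),np.array(m['mtx']),np.array(m['D'])).reshape(2)
    R=cv2.Rodrigues(np.array(m['rvec'],float))[0]; t=np.array(m['tvec'],float).reshape(3)
    C=-R.T@t; d=R.T@np.array([n[0],n[1],1]); return C+d*(z-C[2])/d[2]
E
python3 - <<'E'
from h import *
def T(x,y,z): 
    p=ray('t0',180+(x+.5)/4.5-.5,130+(y+.5)/4.5-.5,z); return p.round(4)
def S(x,y,z): return ray('s0',180+(x+.5)/4-.5,140+(y+.5)/4-.5,z).round(4)
for n,x,y,z in [('BL',393,92,.07),('BR',697,88,.07),('FL',404,432,.048),('FR',705,426,.048),('knob',505,368,.105),('bar1',442,232,.185),('bar2',578,210,.185),('posttop',105,270,.21),('foot',128,288,.006),('tip',136,410,.21),('jar',660,170,.14)]: print('T',n,T(x,y,z))
for n,x,y,z in [('knob',201,298,.105),('bar1',262,360,.185),('bar2',317,284,.185),('posttop',440,67,.21),('foot',428,170,.012),('tip',341,38,.216),('jar',250,465,.14),('Lf',218,238,.048),('Lb',437,373,.07),('Rb',295,580,.07),('Rf',62,420,.048)]: print('S',n,S(x,y,z))
E
```

```text
T BL [ 0.747  -0.0519  0.07  ]
T BR [ 0.7475 -0.3205  0.07  ]
T FL [ 0.4488 -0.0575  0.048 ]
T FR [ 0.4501 -0.3229  0.048 ]
T knob [ 0.5021 -0.1423  0.105 ]
T bar1 [ 0.6104 -0.0864  0.185 ]
T bar2 [ 0.6269 -0.197   0.185 ]
T posttop [0.5811 0.1819 0.21  ]
T foot [0.5821 0.1892 0.006 ]
T tip [0.4705 0.1578 0.21  ]
T jar [ 0.6651 -0.2728  0.14  ]
S knob [ 0.4984 -0.1391  0.105 ]
S bar1 [ 0.6185 -0.19    0.185 ]
S bar2 [ 0.614  -0.0903  0.185 ]
S posttop [0.5776 0.1918 0.21  ]
S foot [0.5796 0.188  0.012 ]
S tip [0.4708 0.1589 0.216 ]
S jar [ 0.6613 -0.2707  0.14  ]
S Lf [ 0.4463 -0.0454  0.048 ]
S Lb [ 0.7429 -0.0537  0.07  ]
S Rb [ 0.7494 -0.3204  0.07  ]
S Rf [ 0.4455 -0.316   0.048 ]
```

>>> drive_tool(steps=[0, 0, -0.006, 0, 0, 7, -1, 0, 0, -0.006, 0, 0, 7, -1, 0, 0, -0.006, 0, 0, 7, -1, 0, 0, -0.006, 0, 0, 7, -1, 0, 0, -0.006, 0, 0, 7, -1, 0, 0, -0.006, 0, 0, 7, -1, 0, 0, -0.006, 0, 0, 7, -1, 0, 0, -0.006, 0, 0, 7, -1])

```text
clock: 0.77
eef_pos: [0.2245, 0.4465, 0.3516]
tool_rot: [0.998, 0.061, -0.0, 0.001]
ft_force: [0.0, 0.4, 1.2]
grip_width: 0.0851
```

>>> drive_tool(steps=[0.0195, 0.036, 0, 0, 0, 0, -1, 0.0195, 0.036, 0, 0, 0, 0, -1, 0.0195, 0.036, 0, 0, 0, 0, -1, 0.0195, 0.036, 0, 0, 0, 0, -1, 0.0195, 0.036, 0, 0, 0, 0, -1, 0.0195, 0.036, 0, 0, 0, 0, -1, 0.0195, 0.036, 0, 0, 0, 0, -1, 0.0195, 0.036, 0, 0, 0, 0, -1])

```text
clock: 1.43
eef_pos: [0.4165, 0.179, 0.3517]
tool_rot: [0.998, 0.064, -0.0, 0.0]
ft_force: [1.2, 1.0, 0.7]
grip_width: 0.0852
```

>>> drive_tool(steps=[0.0195, 0.036, 0, 0, 0, 0, -1, 0.0195, 0.036, 0, 0, 0, 0, -1, 0.0195, 0.036, 0, 0, 0, 0, -1, 0.0195, 0.036, 0, 0, 0, 0, -1, 0.0195, 0.036, 0, 0, 0, 0, -1, 0.0195, 0.036, 0, 0, 0, 0, -1, 0.0195, 0.036, 0, 0, 0, 0, -1, 0, 0, 0, 0, 0, 0, -1])

```text
clock: 2.1
eef_pos: [0.5863, -0.0576, 0.3491]
tool_rot: [0.998, 0.06, -0.001, 0.001]
ft_force: [-0.3, 0.2, -0.2]
grip_width: 0.0851
```

```bash
python3 - <<'E'
from h import *
o=bot.get_obs(); print(o['clock'],o['eef_pos'],o['tool_rot'],o['joint_pos'])
snap('wrist','w1')
p=load('w1')[0]; cv2.imwrite('pics/w1b.png',cv2.resize(p[:,:,::-1],(768,576)))
E
```

```text
2.1 [ 0.5862757  -0.05757147  0.34905193] [ 9.98180931e-01  6.02728129e-02 -8.26505353e-04  1.15494366e-03] [-0.09688916  0.41344862  0.36469535  1.52331406 -0.00254019  1.35328993]
```

View pics/w1b.png

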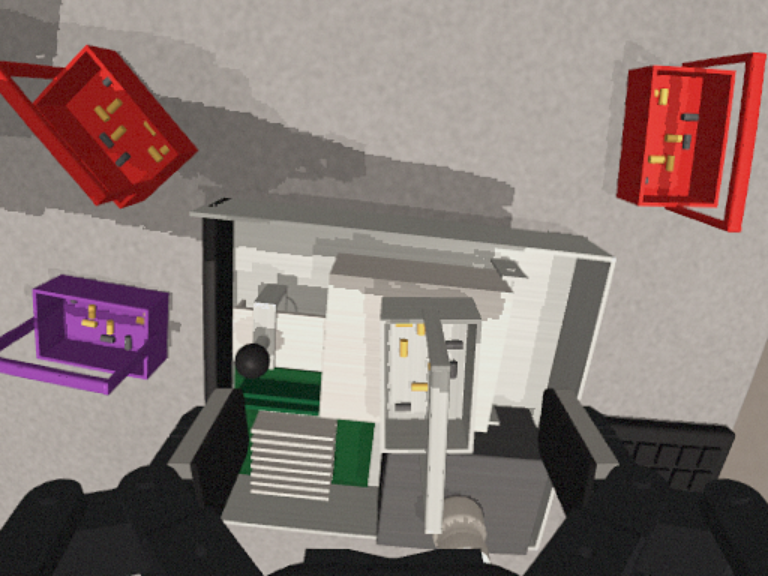

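```bash
python3 - <<'E'
from h import *
W=xyz('w1')
m=(abs(W[...,2]-.187)<.006)
m&=(abs(W[...,0]-.618)<.06)&(abs(W[...,1]+.14)<.09)
P=W[m]; print(len(P),P.min(0),P.max(0),P.mean(0),np.median(P[:,2]))
(c,(w,h),a)=cv2.minAreaRect(P[:,:2].astype(np.float32)); print(c,w,h,a)
v=np.linalg.svd(P[:,:2]-P[:,:2].mean(0))[2][0]; print(v, np.degrees(np.arctan2(-v[0]*np.sign(v[1]),abs(v[1]))))
# edges
for uv in [(437,367),(433,530)]: print(ray('w1',uv[0]/1.5,uv[1]/1.5,.189))
print('knob',ray('w1',252/1.5,361/1.5,.105))
k=(W[...,2]>.09)&(abs(W[...,0]-.502)<.025)&(abs(W[...,1]+.142)<.025); print(W[k].mean(0),W[k].max(0),W[k].min(0))
E
```

```text
1502 [ 0.60672686 -0.19384739  0.18127802] [ 0.62773163 -0.08570675  0.18989074] [ 0.61680814 -0.1338982   0.18744409] 0.18769810816900567
(0.6179445385932922, -0.13999789953231812) 0.010366507805883884 0.10897040367126465 6.919041633605957
[ 0.11730351 -0.99309611] 6.736506139940576
[ 0.60983283 -0.0873324   0.189     ]
[ 0.62365686 -0.1898656   0.189     ]
knob [ 0.49864008 -0.1401286   0.105     ]
[ 0.49995482 -0.13624907  0.11105217] [ 0.51010145 -0.12822567  0.1169876 ] [ 0.48751    -0.14904807  0.09762836]
```

>>> drive_tool(steps=[0.0108, 0.0288, 0, 0, 0, 0, -1, 0.0108, 0.0288, 0, 0, 0, 0, -1, 0, 0, 0.03, 0, 0, 0, -1, 0, 0, 0.03, 0, 0, 0, -1, 0, 0, 0.03, 0, 0, 0, -1, 0, 0, 0.02, 0, 0, 0, -1, 0, 0, 0, 0, 0, 0, -1, 0, 0, 0, 0, 0, 0, 0])

```text
clock: 2.82
eef_pos: [0.6111, -0.105, 0.2409]
tool_rot: [0.998, 0.064, -0.002, -0.001]
ft_force: [0.5, 0.3, 0.6]
grip_width: 0.0758
```

```bash
python3 - <<'E'
from h import *
o=bot.get_obs(); print(o['clock'],o['eef_pos'],o['tool_rot'],o['grip_width'])
snap('wrist','w2')
p=load('w2')[0]; cv2.imwrite('pics/w2b.png',cv2.resize(p[:,:,::-1],(768,576)))
E
```

```text
2.8167 [ 0.61105333 -0.10497813  0.24092432] [ 9.97931071e-01  6.42656664e-02 -1.79580661e-03 -5.25628103e-04] 0.0757717084640953
```

View pics/w2b.png

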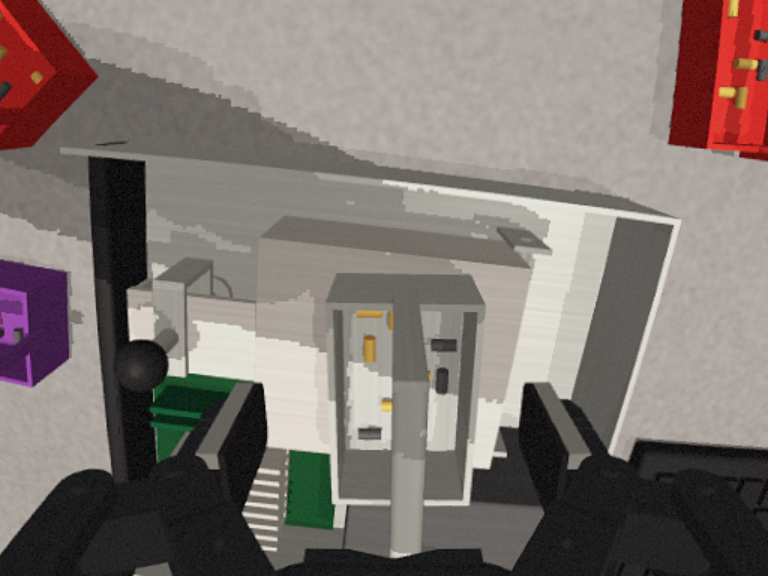

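>>> drive_tool(steps=[0.0045, 0.008, 0.001, 0, 0, 0, -1, 0, 0, 0, 0, 0, 0, 0, 0, 0, 0, 0, 0, 0, 1, 0, 0, 0, 0, 0, 0, 1, 0, 0, 0, 0, 0, 0, 1, 0, 0, 0, 0, 0, 0, 1, 0, 0, 0, 0, 0, 0, 1, 0, 0, 0, 0, 0, 0, 1])

```text
clock: 3.53
eef_pos: [0.6175, -0.1133, 0.241]
tool_rot: [0.998, 0.064, -0.0, -0.0]
ft_force: [-0.1, 0.4, 0.8]
grip_width: 0.0086
```

>>> drive_tool(steps=[0, 0, 0, 0, 0, 0, 1, 0, 0, 0, 0, 0, 0, 1])

```text
clock: 3.7
eef_pos: [0.6175, -0.1133, 0.2411]
tool_rot: [0.998, 0.064, -0.0, -0.0]
ft_force: [-0.4, 0.8, 1.4]
grip_width: 0.0084
```

>>> drive_tool(steps=[0, 0, -0.01, 0, 0, 0, 1, 0, 0, -0.02, 0, 0, 0, 1, 0, 0, -0.02, 0, 0, 0, 1, 0, 0, -0.02, 0, 0, 0, 1, 0, 0, -0.02, 0, 0, 0, 1, 0, 0, -0.02, 0, 0, 0, 1, 0, 0, -0.01, 0, 0, 0, 1, 0, 0, 0, 0, 0, 0, 1])

```text
clock: 4.37
eef_pos: [0.6185, -0.1135, 0.3644]
tool_rot: [0.998, 0.064, 0.003, 0.001]
ft_force: [-0.5, -0.4, -2.4]
grip_width: 0.0085
```

```bash
python3 - <<'E'
from h import *
o=bot.get_obs(); print(o['clock'],o['eef_pos'],o['tool_rot'],o['grip_width'],o['ft_force'])
snap('wrist','w3');snap('top','t3')
p=load('w3')[0]; cv2.imwrite('pics/w3b.png',cv2.resize(p[:,:,::-1],(768,576)))
# hook from top view
W=xyz('t0'); 
k=(W[...,2]>.165)&(W[...,0]>.4)&(W[...,0]<.62)&(W[...,1]>.1)&(W[...,1]<.25); print(k.sum()); print(W[k].round(3))
E
```

```text
4.3667 [ 0.61847726 -0.11351529  0.3643543 ] [9.97959460e-01 6.37873818e-02 2.76895089e-03 6.47010006e-04] 0.008475538416979525 [-0.47837625 -0.36483678 -2.38393016]
88
[[0.59  0.188 0.213]
 [0.587 0.196 0.212]
 [0.587 0.192 0.209]
 [0.587 0.189 0.206]
 [0.587 0.186 0.205]
 [0.589 0.185 0.188]
 [0.583 0.196 0.213]
 [0.584 0.193 0.208]
 [0.584 0.19  0.205]
 [0.583 0.185 0.21 ]
 [0.584 0.183 0.202]
 [0.58  0.196 0.21 ]
 [0.58  0.193 0.208]
 [0.58  0.189 0.21 ]
 [0.579 0.185 0.215]
 [0.58  0.182 0.206]
 [0.582 0.182 0.181]
 [0.576 0.192 0.214]
 [0.576 0.189 0.21 ]
 [0.577 0.186 0.202]
 [0.578 0.185 0.186]
 [0.579 0.183 0.173]
 [0.574 0.188 0.192]
 [0.574 0.184 0.195]
 [0.57  0.187 0.198]
 [0.571 0.185 0.19 ]
 [0.567 0.188 0.188]
 [0.566 0.184 0.196]
 [0.563 0.188 0.193]
 [0.563 0.184 0.194]
 [0.563 0.181 0.191]
 [0.56  0.184 0.192]
 [0.56  0.181 0.186]
 [0.556 0.184 0.19 ]
 [0.556 0.181 0.192]
 [0.552 0.184 0.193]
 [0.552 0.18  0.195]
 [0.553 0.178 0.187]
 [0.549 0.181 0.19 ]
 [0.549 0.177 0.194]
 [0.545 0.181 0.192]
 [0.545 0.177 0.194]
 [0.541 0.18  0.195]
 [0.541 0.176 0.197]
 [0.538
[... 217 characters left out ...]
0.191]
 [0.523 0.17  0.191]
 [0.52  0.173 0.196]
 [0.52  0.17  0.192]
 [0.516 0.174 0.191]
 [0.516 0.17  0.19 ]
 [0.516 0.166 0.193]
 [0.513 0.173 0.195]
 [0.513 0.171 0.187]
 [0.513 0.167 0.187]
 [0.509 0.17  0.194]
 [0.509 0.166 0.195]
 [0.505 0.17  0.192]
 [0.505 0.166 0.196]
 [0.502 0.17  0.189]
 [0.502 0.167 0.19 ]
 [0.502 0.163 0.189]
 [0.498 0.166 0.192]
 [0.498 0.163 0.189]
 [0.495 0.167 0.191]
 [0.495 0.163 0.19 ]
 [0.491 0.167 0.189]
 [0.491 0.162 0.2  ]
 [0.491 0.16  0.188]
 [0.487 0.162 0.2  ]
 [0.487 0.159 0.199]
 [0.484 0.162 0.198]
 [0.484 0.158 0.2  ]
 [0.48  0.161 0.206]
 [0.48  0.158 0.205]
 [0.477 0.16  0.216]
 [0.476 0.157 0.213]
 [0.473 0.161 0.211]
 [0.473 0.156 0.217]]
```

View pics/w3b.png

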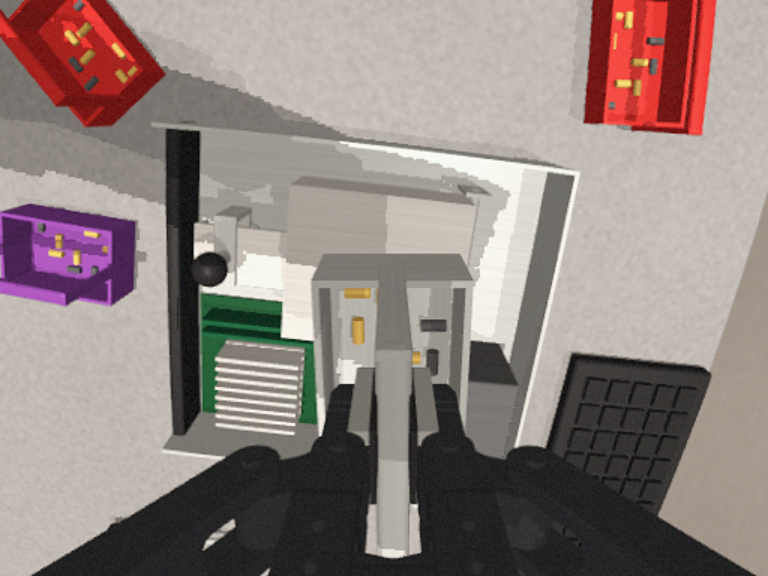

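>>> drive_tool(steps=[0, 0, -0.005, 0, 0, -4.5, 1, 0, 0, -0.005, 0, 0, -4.2, 1, -0.012, -0.011, 0, 0, 0, 0, 1, -0.024, -0.022, 0, 0, 0, 0, 1, -0.027, -0.026, 0, 0, 0, 0, 1, -0.027, -0.026, 0, 0, 0, 0, 1, -0.027, -0.026, 0, 0, 0, 0, 1, -0.027, -0.026, 0, 0, 0, 0, 1])

```text
clock: 5.13
eef_pos: [0.439, -0.0208, 0.369]
tool_rot: [0.99, 0.139, -0.002, -0.0]
ft_force: [0.3, 0.8, -0.7]
grip_width: 0.0082
```

>>> drive_tool(steps=[-0.024, -0.022, 0, 0, 0, 0, 1, -0.012, -0.011, 0, 0, 0, 0, 1, 0, 0, 0, 0, 0, 0, 1, 0, 0, 0, 0, 0, 0, 1])

```text
clock: 5.47
eef_pos: [0.3967, 0.0007, 0.3703]
tool_rot: [0.99, 0.14, -0.0, 0.0]
ft_force: [-0.1, -0.8, -2.8]
grip_width: 0.0085
```

>>> drive_tool(steps=[0.007, -0.0157, 0, 0, 0, 0, 1, 0.014, -0.0314, 0, 0, 0, 0, 1, 0.014, -0.0314, 0, 0, 0, 0, 1, 0.014, -0.0314, 0, 0, 0, 0, 1, 0.014, -0.0314, 0, 0, 0, 0, 1, 0.007, -0.0157, 0, 0, 0, 0, 1, 0, 0, 0.02, 0, 0, 0, 1, 0, 0, 0.02, 0, 0, 0, 1])

```text
clock: 6.13
eef_pos: [0.4234, 0.1722, 0.33]
tool_rot: [0.99, 0.14, 0.001, -0.0]
ft_force: [-0.0, -0.6, -3.1]
grip_width: 0.0088
```

>>> drive_tool(steps=[0, 0, 0.02, 0, 0, 0, 1, 0, 0, 0.017, 0, 0, 0, 1, 0, 0, 0, 0, 0, 0, 1, 0, 0, 0, 0, 0, 0, 1])

```text
clock: 6.47
eef_pos: [0.4218, 0.1702, 0.2924]
tool_rot: [0.99, 0.139, -0.002, 0.0]
ft_force: [1.1, 1.1, -0.9]
grip_width: 0.0083
```

```bash
python3 - <<'E'
from h import *
o=bot.get_obs(); print(o['clock'],o['eef_pos'],o['tool_rot'],o['grip_width'],o['ft_force'])
snap('wrist','w4');snap('top','t4');snap('scene','s4')
p=load('w4')[0]; cv2.imwrite('pics/w4b.png',cv2.resize(p[:,:,::-1],(768,576)))
crop('t4',170,150,270,230,7,'t4c');crop('s4',200,110,330,220,5,'s4c')
E
```

```text
6.4667 [0.42175613 0.17020386 0.29241628] [ 9.90293080e-01  1.38981807e-01 -1.85062092e-03  4.97714392e-04] 0.008291668553900608 [ 1.06790753  1.06143863 -0.87743069]
```

View pics/w4b.png

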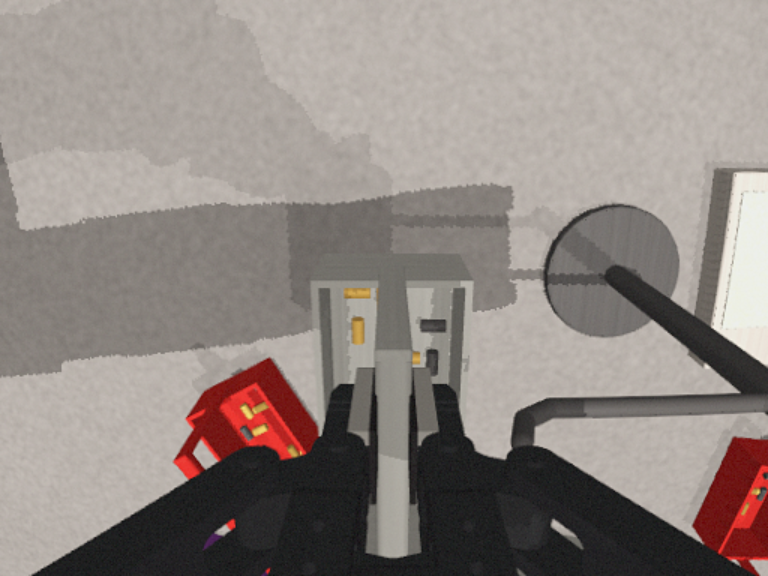

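View pics/t4c.png

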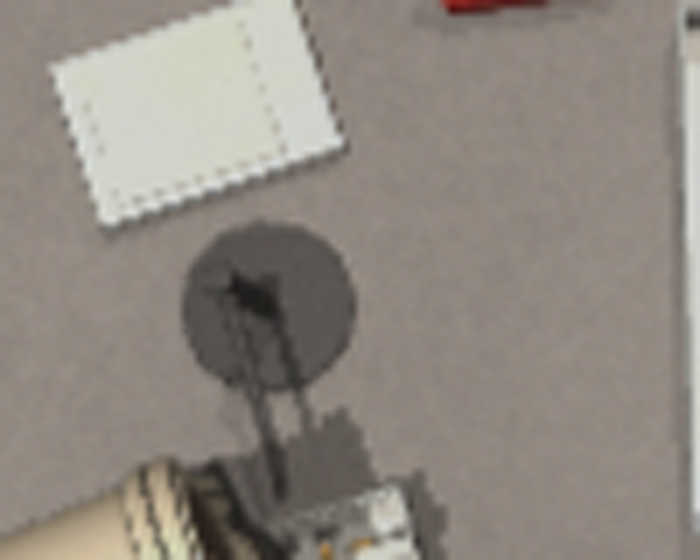

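View pics/s4c.png

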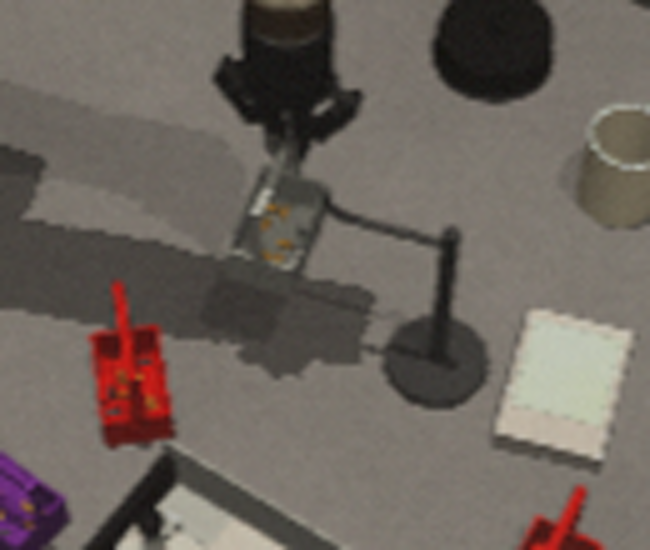

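```bash
python3 - <<'E'
from h import *
from scipy.spatial.transform import Rotation as R
W=xyz('w4'); o=bot.get_obs()
T=(W-o['eef_pos'])@R.from_quat(o['tool_rot']).as_matrix()
# hook arm pixels (in 768 view)
for u,v in [(545,410),(600,407),(660,406),(720,404),(524,430)]:
    a=(int(v/1.5),int(u/1.5)); print(u,v,W[a].round(4),T[a].round(4))
print('bar')
for u,v in [(393,358),(393,400),(394,450),(395,520),(394,300)]:
    a=(int(v/1.5),int(u/1.5)); print(u,v,W[a].round(4),T[a].round(4))
print('rim')
for u,v in [(316,290),(468,290),(316,380),(466,370)]:
    a=(int(v/1.5),int(u/1.5)); print(u,v,W[a].round(4),T[a].round(4))
E
```

```text
545 410 [0.4819 0.1658 0.1965] [0.0553 0.0211 0.0985]
600 407 [0.5043 0.1707 0.1926] [0.0782 0.0225 0.1024]
660 406 [0.5262 0.1782 0.1945] [0.1013 0.0213 0.1006]
720 404 [0.5511 0.1847 0.1938] [0.1271 0.0219 0.1013]
524 430 [0.4709 0.1634 0.2102] [0.0441 0.0203 0.0848]
bar
393 358 [0.4158 0.1921 0.2416] [-0.0009 -0.0225  0.0533]
393 400 [0.4193 0.1802 0.2415] [-0.0009 -0.0101  0.0534]
394 450 [0.4239 0.1641 0.2407] [-0.0008  0.0066  0.0542]
395 520 [0.4311 0.1406 0.241 ] [-0.0004  0.0312  0.054 ]
394 300 [0.4153 0.1939 0.2031] [-0.001  -0.0244  0.0918]
rim
316 290 [0.3879 0.1778 0.1685] [-0.0318 -0.0164  0.1263]
468 290 [0.4461 0.1943 0.1676] [ 0.0287 -0.0162  0.1273]
316 380 [3.946e-01 4.400e-02 2.000e-04] [-0.0626  0.1141  0.2946]
466 370 [0.4563 0.1605 0.1673] [0.0292 0.019  0.1277]
```

>>> drive_tool(steps=[0.006, -0.004, 0, 0, 0, 0, 1, 0.012, 0, 0, 0, 0, 0, 1, 0.015, 0, 0, 0, 0, 0, 1, 0.018, 0, 0, 0, 0, 0, 1, 0.018, 0, 0, 0, 0, 0, 1, 0.015, 0, 0, 0, 0, 0, 1, 0.012, 0, 0, 0, 0, 0, 1, 0, 0, 0, 0, 0, 0, 1])

```text
clock: 7.28
eef_pos: [0.5157, 0.202, 0.2944]
tool_rot: [0.99, 0.139, 0.002, -0.0]
ft_force: [-0.2, 0.3, -0.8]
grip_width: 0.0087
```

```bash
python3 - <<'E'
from h import *
from scipy.spatial.transform import Rotation as R
o=bot.get_obs(); print(o['clock'],o['eef_pos'],o['tool_rot'],o['grip_width'],o['ft_force'])
snap('wrist','w5')
p=load('w5')[0]; cv2.imwrite('pics/w5b.png',cv2.resize(p[:,:,::-1],(768,576)))
E
```

```text
7.2833 [0.51567878 0.20199639 0.29440787] [ 9.90263560e-01  1.39192643e-01  1.81866488e-03 -4.26799625e-04] 0.008726442743229835 [-0.18182339  0.30813849 -0.8130135 ]
```

View pics/w5b.png

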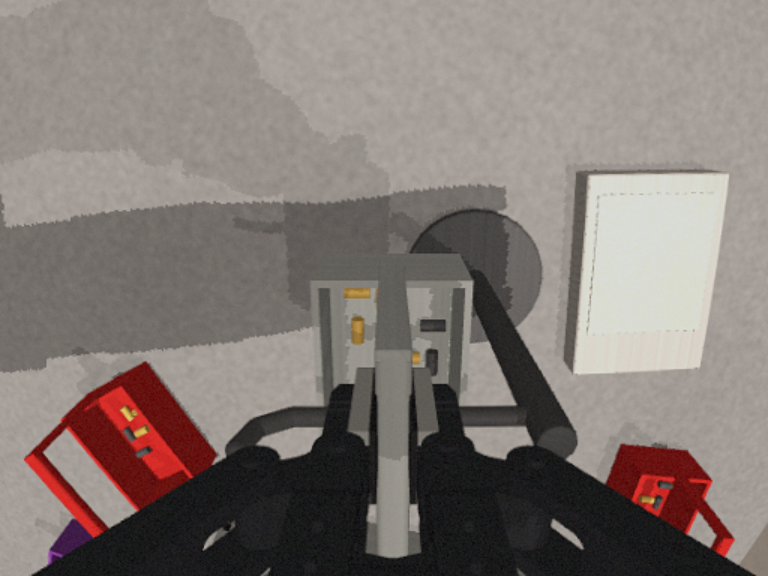

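>>> drive_tool(steps=[0, 0, 0.01, 0, 0, 0, 1, 0, 0, 0.01, 0, 0, 0, 1, 0, 0, 0.008, 0, 0, 0, 1, 0, 0, 0.006, 0, 0, 0, 1, 0, 0, 0.003, 0, 0, 0, 1, 0, 0, 0, 0, 0, 0, 1])

```text
clock: 7.83
eef_pos: [0.5121, 0.2006, 0.2557]
tool_rot: [0.99, 0.139, -0.001, 0.0]
ft_force: [-1.4, -0.3, -2.5]
grip_width: 0.0089
```

>>> drive_tool(steps=[0, 0, 0.001, 0, 0, 0, 1, 0, 0, 0.001, 0, 0, 0, 1, 0, 0, 0.001, 0, 0, 0, 1, 0, 0, 0, 0, 0, 0, 1])

```text
clock: 8.17
eef_pos: [0.513, 0.2009, 0.2541]
tool_rot: [0.99, 0.139, 0.0, -0.0]
ft_force: [0.1, 0.1, -1.5]
grip_width: 0.0088
```

>>> drive_tool(steps=[0, 0, 0.001, 0, 0, 0, 1, 0, 0, 0.001, 0, 0, 0, 1, 0, 0, 0, 0, 0, 0, 1, 0, 0, 0, 0, 0, 0, 1])

```text
clock: 8.5
eef_pos: [0.5131, 0.201, 0.2533]
tool_rot: [0.99, 0.139, 0.001, -0.0]
ft_force: [-2.4, -0.3, 4.5]
grip_width: 0.0085
```

```bash
python3 - <<'E'
from h import *
from scipy.spatial.transform import Rotation as R
o=bot.get_obs(); print(o['clock'],o['eef_pos'],o['tool_rot'],o['grip_width'],o['ft_force'])
snap('wrist','w6')
p=load('w6')[0]; cv2.imwrite('pics/w6b.png',cv2.resize(p[:,:,::-1],(768,576)))
W=xyz('w6'); 
for u,v in [(393,380),(393,400),(394,450),(395,520),(394,300)]:
    a=(int(v/1.5),int(u/1.5)); print(u,v,W[a].round(4))
E
```

```text
8.5 [0.51308175 0.20101237 0.25334289] [ 9.90254909e-01  1.39263318e-01  9.55641182e-04 -1.71954501e-04] 0.008457954775545057 [-2.3937335  -0.33701796  4.48707759]
393 380 [0.5085 0.2164 0.2011]
393 400 [0.5104 0.2097 0.1991]
394 450 [0.5148 0.1947 0.2002]
395 520 [0.5222 0.1707 0.1999]
394 300 [0.5064 0.2241 0.1614]
```

View pics/w6b.png

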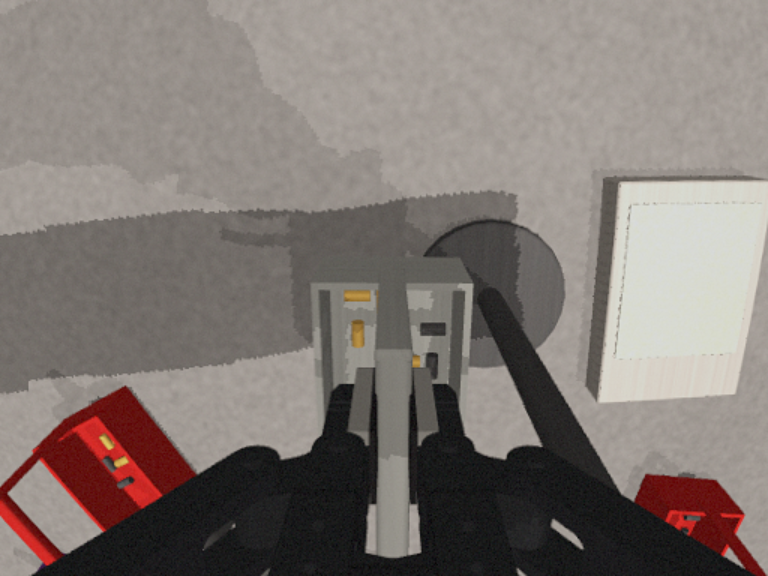

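>>> drive_tool(steps=[0, 0, 0, 0, 0, 0, 0.6, 0, 0, 0, 0, 0, 0, 0.3, 0, 0, 0, 0, 0, 0, 0, 0, 0, 0, 0, 0, 0, -0.4, 0, 0, 0, 0, 0, 0, -0.4, 0, 0, 0, 0, 0, 0, -0.4, 0, 0, -0.01, 0, 0, 0, -0.4, 0, 0, -0.015, 0, 0, 0, -0.4])

```text
clock: 9.22
eef_pos: [0.512, 0.2006, 0.276]
tool_rot: [0.99, 0.139, -0.002, 0.0]
ft_force: [-0.0, 0.0, -0.1]
grip_width: 0.0593
```

>>> drive_tool(steps=[0, 0, -0.02, 0, 0, 0, -0.4, 0, 0, -0.03, 0, 0, 0, -0.4, 0, 0, -0.03, 0, 0, 0, -0.4, 0, 0, -0.02, 0, 0, 0, -0.4, 0, 0, 0, 0, 0, 0, -0.4, 0, 0, 0, 0, 0, 0, -0.4])

```text
clock: 9.72
eef_pos: [0.5134, 0.2011, 0.379]
tool_rot: [0.99, 0.139, 0.002, -0.0]
ft_force: [-0.5, 0.2, -0.5]
grip_width: 0.0598
```

```bash
python3 - <<'E'
from h import *
o=bot.get_obs(); print(o['clock'],o['eef_pos'],o['tool_rot'],o['grip_width'],o['ft_force'])
snap('wrist','w7');snap('scene','s7')
p=load('w7')[0]; cv2.imwrite('pics/w7b.png',cv2.resize(p[:,:,::-1],(768,576)))
crop('s7',200,110,330,220,5,'s7c')
E
```

```text
9.7167 [0.51342966 0.20111259 0.37902555] [ 9.90250397e-01  1.39282431e-01  2.07590315e-03 -4.95276233e-04] 0.059795031002961775 [-0.48585008  0.21803809 -0.52454522]
```

View pics/w7b.png

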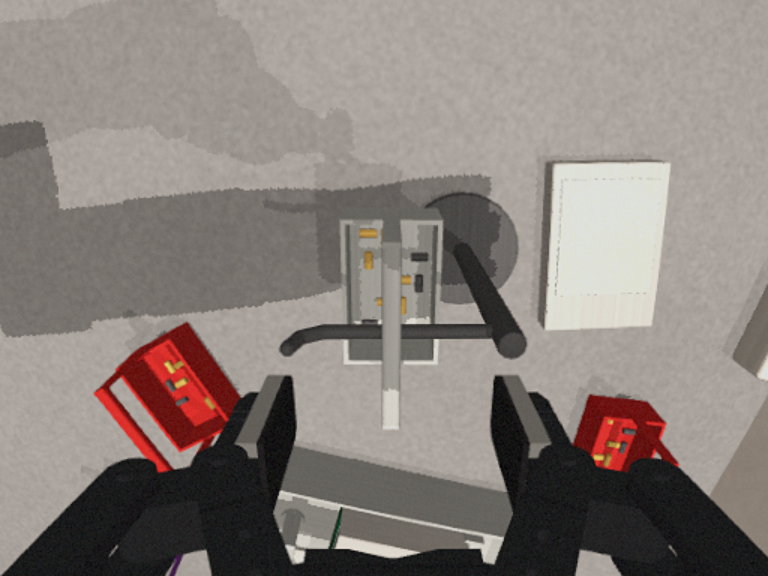

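View pics/s7c.png

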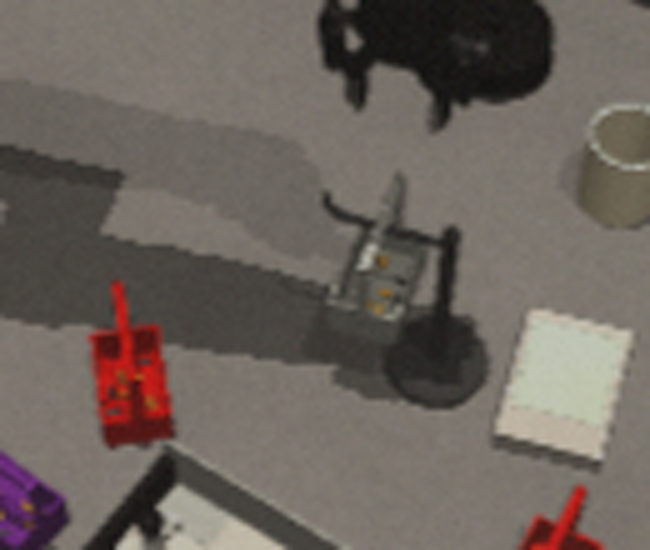

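```bash
python3 - <<'E'
from h import *
crop('w7',180,120,360,300,4,'w7c')
W=xyz('w7')
for u,v in [(392,250),(392,290),(392,315),(392,325),(392,332),(392,340),(392,350),(390,400),(389,420),(345,225),(438,225),(348,358),(434,358)]:
    a=(int(v/1.5),int(u/1.5)); print(u,v,W[a].round(4))
E
```

```text
392 250 [0.5066 0.2199 0.1996]
392 290 [0.5125 0.1997 0.199 ]
392 315 [0.5163 0.1865 0.1988]
392 325 [0.5177 0.1816 0.1984]
392 332 [0.5187 0.1779 0.1992]
392 340 [0.5199 0.1739 0.1994]
392 350 [0.5217 0.1675 0.1978]
390 400 [0.5292 0.1387 0.1978]
389 420 [0.532  0.1259 0.1982]
345 225 [0.4791 0.2078 0.1195]
438 225 [0.5351 0.2255 0.1272]
348 358 [0.5042 0.1193 0.1213]
434 358 [0.5601 0.1375 0.1253]
```

View pics/w7c.png

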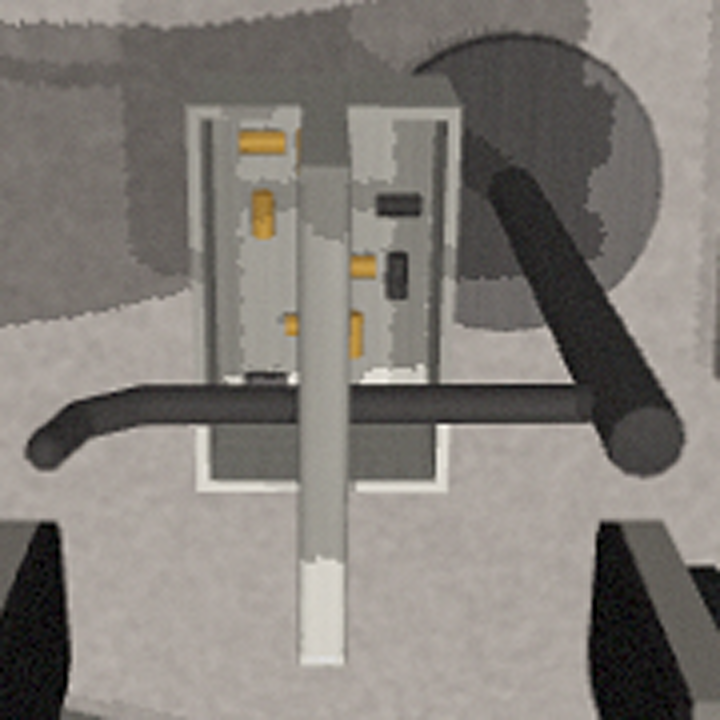

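>>> drive_tool(steps=[-0.008, 0.025, 0, 0, 0, 0, -0.4, -0.0117, 0.0363, 0, 0, 0, 0, -0.4, -0.0117, 0.0363, 0, 0, 0, 0, -0.4, -0.0117, 0.0363, 0, 0, 0, 0, -0.4, -0.0117, 0.0363, 0, 0, 0, 0, -0.4, -0.0117, 0.0363, 0, 0, 0, 0, -0.4, -0.0117, 0.0363, 0, 0, 0, 0, -0.4, -0.0117, 0.0363, 0, 0, 0, 0, -0.4])

```text
clock: 10.48
eef_pos: [0.5024, -0.0938, 0.3753]
tool_rot: [0.99, 0.139, -0.002, -0.001]
ft_force: [1.1, 0.7, 0.0]
grip_width: 0.0598
```

>>> drive_tool(steps=[-0.006, 0.02, 0, 0, 0, -3, -0.4, 0, 0, 0, 0, 0, -7, -0.4, 0, 0, 0, 0, 0, -7, -0.4, 0, 0, 0, 0, 0, -7, -0.4, 0, 0, 0, 0, 0, -7, -0.4, 0, 0, 0, 0, 0, -7, -0.4, 0, 0, 0, 0, 0, -7, -0.4, 0, 0, 0, 0, 0, -7, -0.4])

```text
clock: 11.15
eef_pos: [0.5026, -0.113, 0.3751]
tool_rot: [0.827, 0.562, -0.001, -0.001]
ft_force: [-0.1, 0.5, -0.2]
grip_width: 0.0599
```

>>> drive_tool(steps=[0, 0, 0, 0, 0, -7, -0.4, 0, 0, 0, 0, 0, -7, -0.4, 0, 0, 0, 0, 0, -7, -0.4, 0, 0, 0, 0, 0, -7, -0.4, 0, 0, 0.03, 0, 0, 0, -0.4, 0, 0, 0.03, 0, 0, 0, -0.4, 0, 0, 0, 0, 0, 0, -0.4, 0, 0, 0, 0, 0, 0, -0.4])

```text
clock: 11.82
eef_pos: [0.5016, -0.1127, 0.3145]
tool_rot: [0.669, 0.743, -0.002, -0.003]
ft_force: [-1.2, 0.5, 0.8]
grip_width: 0.06
```

```bash
python3 - <<'E'
from h import *
from scipy.spatial.transform import Rotation as R
o=bot.get_obs(); print(o['clock'],o['eef_pos'],o['tool_rot'],o['grip_width'],o['ft_force'])
snap('wrist','w8'); print(R.from_quat(o['tool_rot']).as_matrix().round(3))
p=load('w8')[0]; cv2.imwrite('pics/w8b.png',cv2.resize(p[:,:,::-1],(768,576)))
W=xyz('w8')
k=(W[...,2]>.085)&(abs(W[...,0]-.502)<.025)&(abs(W[...,1]+.142)<.03); P=W[k]; print(len(P),P.mean(0),P.max(0),P.min(0))
from scipy.optimize import least_squares
s=least_squares(lambda c:np.linalg.norm(P-c,axis=1)-.012,[.5,-.14,.105],loss='soft_l1',f_scale=.001); print(s.x)
E
```

```text
11.8167 [ 0.50155854 -0.1126759   0.31449849] [ 0.66906049  0.74319946 -0.00173724 -0.0031005 ] 0.06004848156101079 [-1.18318879  0.53888875  0.80749898]
[[-0.105  0.994 -0.007]
 [ 0.995  0.105  0.002]
 [ 0.002 -0.007 -1.   ]]
13710 [ 0.49754154 -0.15027087  0.29361505] [ 0.52038133 -0.1120214   0.32954152] [ 0.48583827 -0.17199815  0.10308459]
[ 0.49790893 -0.15224554  0.30500526]
```

View pics/w8b.png

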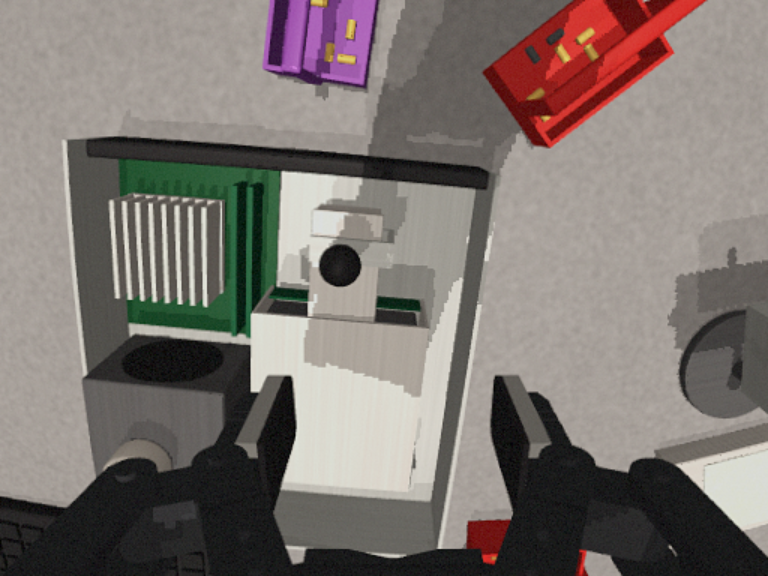

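```bash
python3 - <<'E'
from h import *
from scipy.spatial.transform import Rotation as R
from scipy.optimize import least_squares
W=xyz('w8')
k=(W[...,2]>.095)&(W[...,2]<.13)&(abs(W[...,0]-.502)<.025)&(abs(W[...,1]+.142)<.03); P=W[k]
s=least_squares(lambda c:np.linalg.norm(P-c,axis=1)-.012,[.5,-.14,.105],loss='soft_l1',f_scale=.001); print(len(P),s.x)
print(ray('w8',341/1.5,265/1.5,.105))
# chassis yaw: front wall top edge line z=.048 and left rim
a=ray('w8',90/1.5,152/1.5,.048);b=ray('w8',487/1.5,182/1.5,.048);print(a,b,np.degrees(np.arctan2(-(b-a)[0],(b-a)[1])))
# latch strip tongue and cage edges: box front top edge
a=ray('w8',253/1.5,313/1.5,.075);b=ray('w8',428/1.5,327/1.5,.075);print(a,b,np.degrees(np.arctan2(-(b-a)[0],(b-a)[1])))
E
```

```text
640 [ 0.50199128 -0.14354592  0.10578064]
[ 0.50217672 -0.14237991  0.105     ]
[ 0.45840098 -0.31839563  0.048     ] [ 0.45301567 -0.05721129  0.048     ] 1.1812043036940534
[ 0.54867815 -0.19879669  0.075     ] [ 0.54622674 -0.08558896  0.075     ] 1.2404928852151633
```

>>> drive_tool(steps=[0, 0, 0, 0, 0, 5, -0.4, -0.016, 0, 0.01, 0, 0, 0, -0.4, -0.0145, 0, 0.02, 0, 0, 0, -0.4, 0, 0, 0.03, 0, 0, 0, -0.4, 0, 0, 0.03, 0, 0, 0, -0.4, 0, 0, 0.02, 0, 0, 0, -0.4, 0, 0, 0, 0, 0, 0, -0.4, 0, 0, 0, 0, 0, 0, -0.4])

```text
clock: 12.53
eef_pos: [0.5043, -0.1438, 0.2079]
tool_rot: [0.701, 0.713, 0.0, 0.0]
ft_force: [0.5, 0.3, 0.2]
grip_width: 0.0596
```

```bash
python3 - <<'E'
from h import *
from scipy.spatial.transform import Rotation as R
from scipy.optimize import least_squares
o=bot.get_obs(); print(o['clock'],o['eef_pos'],o['grip_width'],o['ft_force'])
snap('wrist','w9'); M=R.from_quat(o['tool_rot']).as_matrix();print(M.round(3))
p=load('w9')[0]; cv2.imwrite('pics/w9b.png',cv2.resize(p[:,:,::-1],(768,576)))
W=xyz('w9')
k=(W[...,2]>.097)&(W[...,2]<.12)&(abs(W[...,0]-.502)<.02)&(abs(W[...,1]+.142)<.02); P=W[k]
s=least_squares(lambda c:np.linalg.norm(P-c,axis=1)-.012,[.5,-.14,.105],loss='soft_l1',f_scale=.001); print(len(P),s.x, (s.x-o['eef_pos'])@M)
E
```

```text
12.5333 [ 0.50431996 -0.14375568  0.20791044] 0.05960424818181287 [0.47541486 0.26840601 0.21312013]
[[-0.018  1.     0.   ]
 [ 1.     0.018 -0.   ]
 [-0.     0.    -1.   ]]
1510 [ 0.50093196 -0.14309151  0.10474876] [ 0.00073415 -0.00341176  0.10316042]
```

View pics/w9b.png

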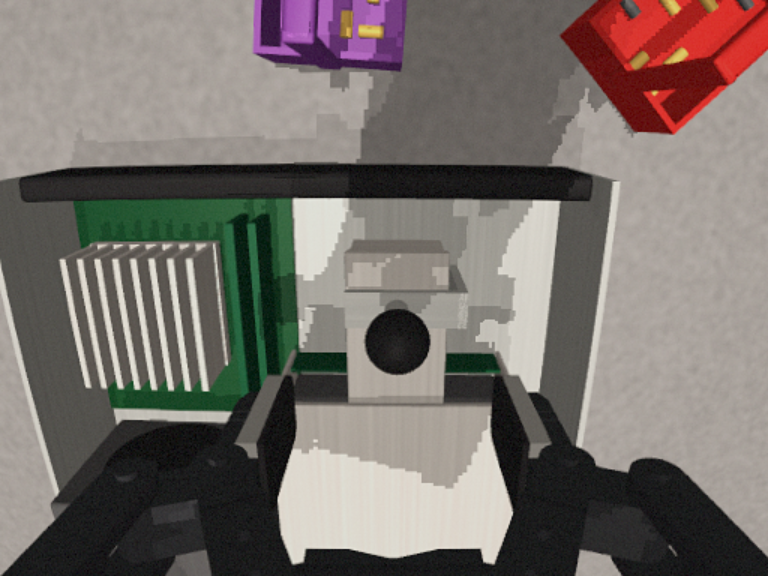

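>>> drive_tool(steps=[0, -0.003, 0.025, 0, 0, 0, -0.4, 0, 0, 0.02, 0, 0, 0, -0.4, 0, 0, 0.007, 0, 0, 0, -0.4, 0, 0, 0, 0, 0, 0, -0.2, 0, 0, 0, 0, 0, 0, 0, 0, 0, 0, 0, 0, 0, 1, 0, 0, 0, 0, 0, 0, 1, 0, 0, 0, 0, 0, 0, 1])

```text
clock: 13.25
eef_pos: [0.5021, -0.1426, 0.1573]
tool_rot: [0.701, 0.714, 0.002, 0.001]
ft_force: [-0.4, 4.9, 6.1]
grip_width: 0.0211
```

>>> drive_tool(steps=[0, 0, 0, 0, 0, 0, 1, 0, 0, 0, 0, 0, 0, 1])

```text
clock: 13.42
eef_pos: [0.5021, -0.1426, 0.1573]
tool_rot: [0.7, 0.714, 0.002, 0.001]
ft_force: [-0.5, 5.1, 5.4]
grip_width: 0.0213
```

```bash
python3 - <<'E'
from h import *
o=bot.get_obs(); print(o['clock'],o['eef_pos'],o['grip_width'],o['ft_force'])
snap('wrist','w10')
p=load('w10')[0]; cv2.imwrite('pics/w10b.png',cv2.resize(p[:,:,::-1],(768,576)))
E
```

```text
13.4167 [ 0.50209213 -0.14256049  0.15725718] 0.02129662381281548 [-0.48693126  5.05205795  5.3536377 ]
```

View pics/w10b.png

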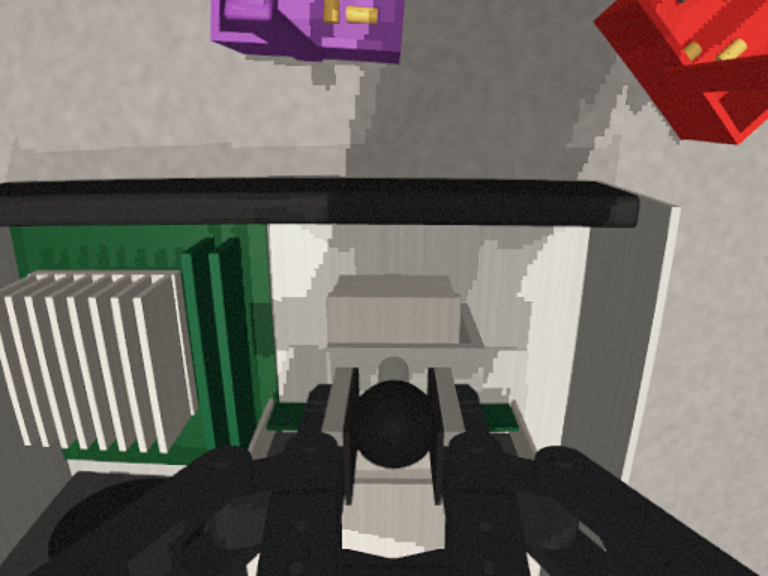

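>>> drive_tool(steps=[0.003, 0, 0, 0, 0, 0, 1, 0.003, 0, 0, 0, 0, 0, 1, 0.003, 0, 0, 0, 0, 0, 1, 0.003, 0, 0, 0, 0, 0, 1, 0, 0, 0, 0, 0, 0, 1, 0, 0, 0, 0, 0, 0, 1])

```text
clock: 13.97
eef_pos: [0.5021, -0.1337, 0.1573]
tool_rot: [0.701, 0.713, -0.001, 0.004]
ft_force: [-1.0, -7.0, 6.2]
grip_width: 0.021
```

```bash
python3 - <<'E'
from h import *
o=bot.get_obs(); print(o['clock'],o['eef_pos'],o['tool_rot'],o['grip_width'],o['ft_force'])
snap('wrist','w11')
p=load('w11')[0]; cv2.imwrite('pics/w11b.png',cv2.resize(p[:,:,::-1],(768,576)))
E
```

```text
13.9667 [ 0.50205608 -0.13372393  0.15726586] [ 7.01275471e-01  7.12880670e-01 -5.88392866e-04  3.67663725e-03] 0.020968374358726637 [-0.99782019 -6.95599775  6.22621482]
```

View pics/w11b.png

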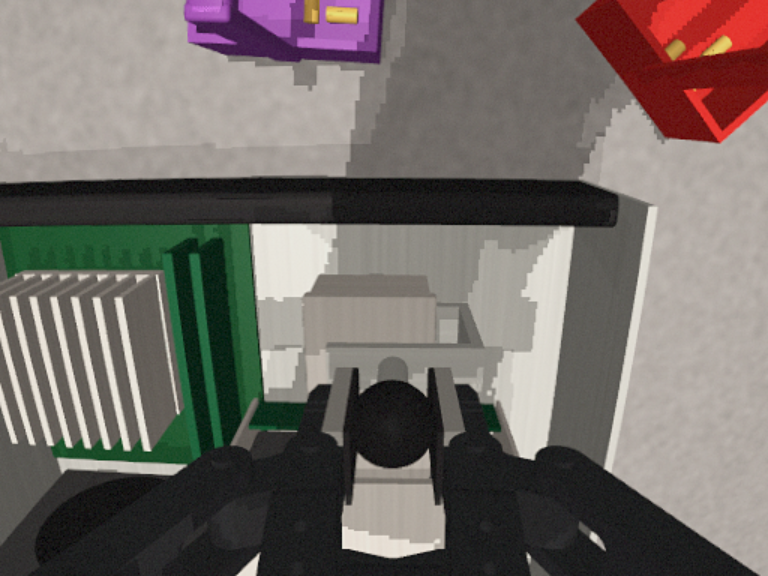

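>>> drive_tool(steps=[0.0015, 0, 0, 0, 0, 0, 1, 0.0015, 0, 0, 0, 0, 0, 1, 0, 0, 0, 0, 0, 0, 1])

```text
clock: 14.27
eef_pos: [0.502, -0.131, 0.1573]
tool_rot: [0.701, 0.713, -0.001, 0.004]
ft_force: [-0.9, -7.9, 6.3]
grip_width: 0.0209
```

```bash
python3 - <<'E'
import numpy as np
a=np.radians(np.arange(0,41,3)); r=np.hypot(180,70); p=np.arctan2(70,-180)
x=r*np.cos(p-a); z=r*np.sin(p-a)
for i in range(1,len(a)): print(round(np.degrees(a[i])), (x[i]-x[i-1]).round(1),(z[i]-z[i-1]).round(1), (x[i]-x[0]).round(1),(z[i]-z[0]).round(1))
E
```

```text
3 3.9 9.3 3.9 9.3
6 4.4 9.1 8.3 18.4
9 4.9 8.9 13.2 27.3
12 5.3 8.6 18.5 35.9
15 5.8 8.3 24.3 44.2
18 6.2 8.0 30.4 52.2
21 6.6 7.7 37.0 59.9
24 7.0 7.3 44.0 67.2
27 7.4 6.9 51.4 74.1
30 7.7 6.5 59.1 80.6
33 8.0 6.1 67.2 86.7
36 8.4 5.7 75.5 92.4
39 8.6 5.2 84.2 97.7
```

>>> drive_tool(steps=[0, 0.002, -0.005, 0, 0, 0, 1, 0, 0.002, -0.0045, 0, 0, 0, 1, 0, 0.0022, -0.0046, 0, 0, 0, 1, 0, 0.0022, -0.0045, 0, 0, 0, 1, 0, 0.0024, -0.0045, 0, 0, 0, 1, 0, 0.0025, -0.0044, 0, 0, 0, 1, 0, 0, 0, 0, 0, 0, 1])

```text
clock: 14.85
eef_pos: [0.5141, -0.1307, 0.183]
tool_rot: [0.702, 0.713, -0.002, 0.002]
ft_force: [0.3, -8.2, -6.0]
grip_width: 0.0209
```

```bash
python3 - <<'E'
from h import *
o=bot.get_obs(); print(o['clock'],o['eef_pos'],o['tool_rot'],o['grip_width'],o['ft_force'],o['ft_torque'])
snap('wrist','w12');snap('scene','s12')
p=load('w12')[0]; cv2.imwrite('pics/w12b.png',cv2.resize(p[:,:,::-1],(768,576)))
crop('s12',180,140,330,290,4,'s12c')
E
```

```text
14.85 [ 0.5140621  -0.13065915  0.18297382] [ 0.70151468  0.71264928 -0.00206468  0.00197578] 0.020903255836714686 [ 0.29546264 -8.15828314 -5.9707008 ] [-1.59554035  0.05377112 -0.03068255]
```

View pics/w12b.png

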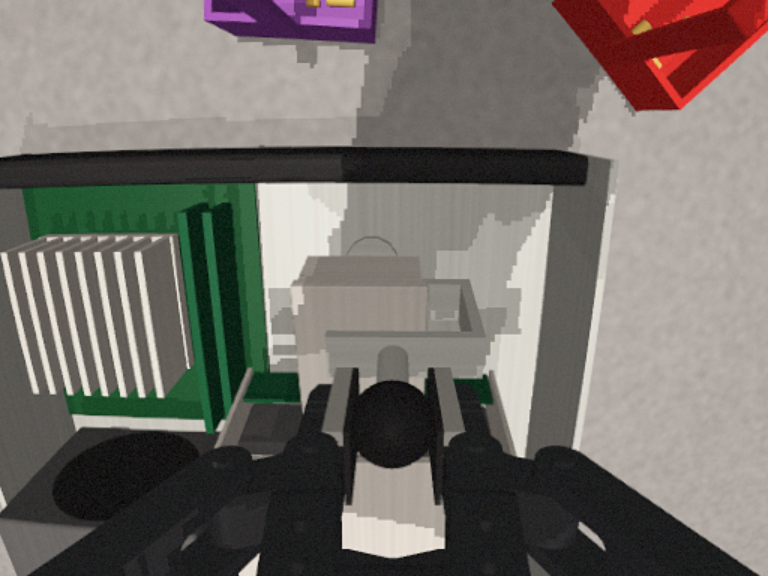

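View pics/s12c.png

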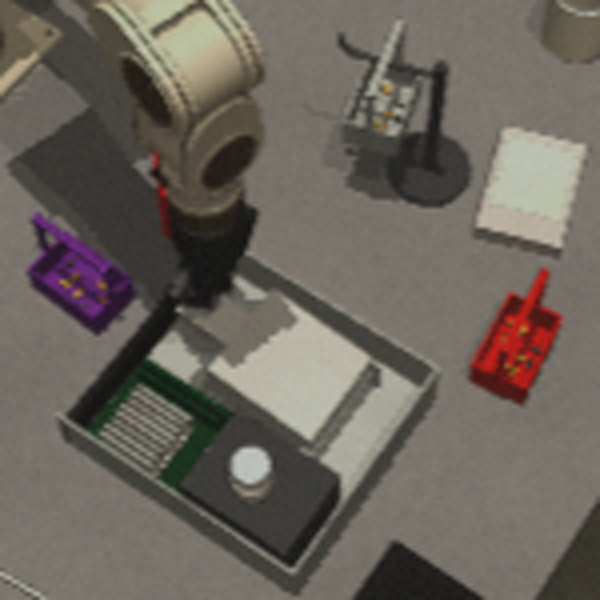

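>>> drive_tool(steps=[0, 0.0053, -0.0086, 0, 0, 0, 1, 0, 0.0058, -0.0083, 0, 0, 0, 1, 0, 0.0062, -0.008, 0, 0, 0, 1, 0, 0.0066, -0.0077, 0, 0, 0, 1, 0, 0, 0, 0, 0, 0, 1])

```text
clock: 15.37
eef_pos: [0.5384, -0.1304, 0.2162]
tool_rot: [0.702, 0.713, -0.002, 0.002]
ft_force: [-0.9, -7.7, -2.5]
grip_width: 0.0209
```

```bash
python3 - <<'E'
from h import *
o=bot.get_obs(); print(o['clock'],o['eef_pos'],o['tool_rot'],o['grip_width'],o['ft_force'],o['ft_torque'])
snap('wrist','w13')
p=load('w13')[0]; cv2.imwrite('pics/w13b.png',cv2.resize(p[:,:,::-1],(768,576)))
E
```

```text
15.3667 [ 0.53836294 -0.13036679  0.21618863] [ 0.70162139  0.71254381 -0.00192923  0.00224106] 0.020851610468709803 [-0.92298538 -7.73632275 -2.47451093] [-1.5143273   0.4790263  -0.19101677]
```

View pics/w13b.png

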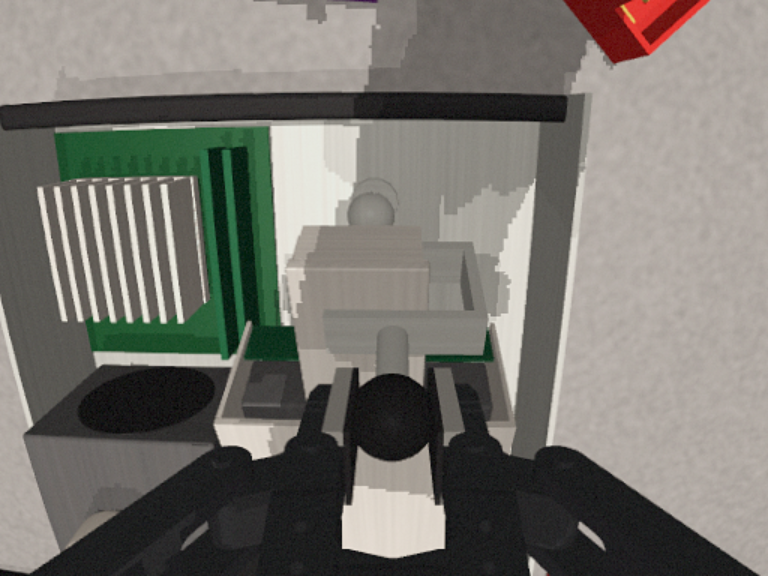

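>>> drive_tool(steps=[0, 0.007, -0.0073, 0, 0, 0, 1, 0, 0.0074, -0.0069, 0, 0, 0, 1, 0, 0.0077, -0.0065, 0, 0, 0, 1, 0, 0.008, -0.0061, 0, 0, 0, 1, 0, 0.0084, -0.0057, 0, 0, 0, 1, 0, 0.0045, -0.0028, 0, 0, 0, 1, 0, 0, 0, 0, 0, 0, 1, 0, 0, 0, 0, 0, 0, 1])

```text
clock: 16.08
eef_pos: [0.581, -0.1295, 0.2487]
tool_rot: [0.702, 0.712, -0.002, 0.001]
ft_force: [1.5, -7.6, -10.8]
grip_width: 0.0203
```

```bash
python3 - <<'E'
from h import *
o=bot.get_obs(); print(o['clock'],o['eef_pos'],o['tool_rot'],o['grip_width'],o['ft_force'],o['ft_torque'])
k=o['eef_pos']-[0,0,.0525]
print('angle est', 158.75-np.degrees(np.arctan2(k[2]-.035,k[0]-.682)), np.hypot(k[2]-.035,k[0]-.682))
snap('wrist','w14');snap('scene','s14');snap('top','t14')
p=load('w14')[0]; cv2.imwrite('pics/w14b.png',cv2.resize(p[:,:,::-1],(768,576)))
crop('s14',180,140,330,290,4,'s14c')
W=xyz('w14'); k=(abs(W[...,1]+.142)<.02)&(W[...,2]>.1)&(W[...,2]<.2)
W=xyz('s14'); R0=xyz('s0')
# cage top plane from the scene camera
sel=(abs(W[...,1]+.14)<.05)&(W[...,0]>.56)&(W[...,0]<.69)&(W[...,2]>.07)&(W[...,2]<.2); P=W[sel]
c=P.mean(0); v=np.linalg.svd(P-c,full_matrices=False)[2][2]; print(len(P),c,v,np.degrees(np.arccos(abs(v[2]))))
E
```

```text
16.0833 [ 0.58096909 -0.12950983  0.24869773] [ 0.70174836  0.7124206  -0.00222065  0.00109527] 0.02031466288540154 [  1.53963859  -7.55320719 -10.83857949] [-1.53993802 -0.54838997 -0.25261611]
angle est 36.672511016640655 0.19024182700658987
762 [ 0.62859555 -0.14153725  0.11564171] [ 0.55144969 -0.02904666  0.8337023 ] 33.51904633440293
```

View pics/w14b.png

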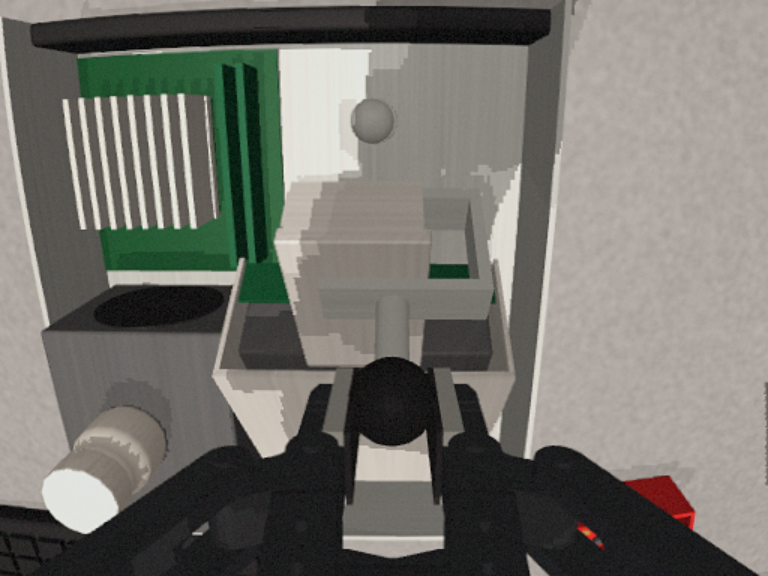

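View pics/s14c.png

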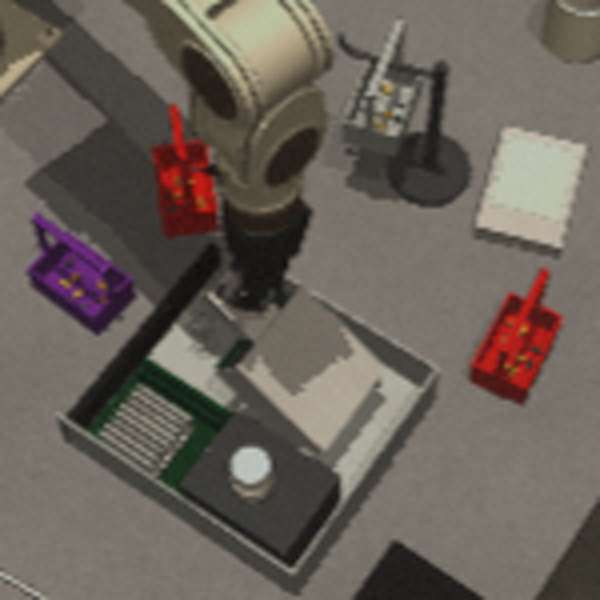

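>>> drive_tool(steps=[0, 0, 0, 0, 0, 0, 1, 0, 0, 0, 0, 0, 0, 1, 0, 0, 0, 0, 0, 0, 1, 0, 0, 0, 0, 0, 0, 1, 0, 0, 0, 0, 0, 0, 1, 0, 0, 0, 0, 0, 0, 1, 0, 0, 0, 0, 0, 0, 1, 0, 0, 0, 0, 0, 0, 1])

```text
clock: 16.9
eef_pos: [0.5806, -0.1296, 0.2485]
tool_rot: [0.702, 0.712, -0.002, 0.001]
ft_force: [3.4, -7.4, -10.6]
grip_width: 0.0205
```

```bash
python3 - <<'E'
from h import *
o=bot.get_obs(); print(o['clock'],o['eef_pos'],o['grip_width'],o['ft_force'])
snap('wrist','w15');snap('scene','s15')
for t in ('s14','s15'):
    W=xyz(t)
    sel=(abs(W[...,1]+.14)<.05)&(W[...,0]>.56)&(W[...,0]<.69)&(W[...,2]>.07)&(W[...,2]<.2); P=W[sel]
    c=P.mean(0); v=np.linalg.svd(P-c,full_matrices=False)[2][2]; print(len(P),c,np.degrees(np.arccos(abs(v[2]))))
def kn(t):
    p=load(t)[0]; g=p.astype(int).sum(2); m=(g[220:330,225:300]<110); ys,xs=np.nonzero(m); return ys.mean()+220, ys.min()+220,len(ys)
print(kn('w14'),kn('w15'))
E
```

```text
16.9 [ 0.58059671 -0.1295625   0.2484853 ] 0.020462047837073127 [  3.41813851  -7.39226657 -10.60728628]
762 [ 0.62859555 -0.14153725  0.11564171] 33.51904633440293
760 [ 0.62870317 -0.14144353  0.11539101] 33.00830269526051
(np.float64(277.2311701850404), np.int64(238), 3837) (np.float64(277.0524521374246), np.int64(238), 3813)
```

```bash
python3 - <<'E'
from h import *
print(job_done())
E
```

```text
the job is handed in; nothing more can be done
None
```

The basket hangs on the bench hook, let go, and the drive cage is held up by its knob at about 33–36°. The job was handed in at about 17 s of the 70 s allowed. `job_done()` reports no verdict, so these are my own checks.

- **Basket:** I lifted it by its handle bar, threaded the bar over the hook's upturned tip, lowered it onto the arm and released it. A wrist picture taken after I let go showed the bar level and lying across the arm. The bar was centred near (0.52, 0.17, 0.195), within about 10 mm of the target point. Scene pictures taken during and at the end of the lift still show it hanging there.
- **Latch:** I gripped the knob and pulled it sideways about 11.5 mm with the cage still down. The measured side force was about 7–8 N, which fits the spring.
- **Cage:** I then swung the knob up along its arc around the hinge.
    - **Angle:** The two estimates disagree a little: 33.0–33.5° from the cage top's plane in the depth image, and 36.7° from the tool position. The knob sits slightly lower in the pads than when I first gripped it, which probably explains the gap. Both are above the 29° limit.
    - **Holding still:** Over the last 0.8 s the tool position changed by under 0.5 mm and the knob did not slip in the pads.

In the last scene picture I looked at, the jar, the drive and the coloured look-alike baskets were where they started. That crop did not include the mug, discs, screwdriver or mouse, but the arm did not work near them.

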